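Master the optical micrometer with the tall glass block

ROBOT

A 6-joint arm with a two-finger parallel gripper is mounted at the origin on the work surface. World frame = base frame: x ahead of the robot, y to its left, z up, the work surface at z = 0. Lengths are in m, angles in rad, forces in N, time in s.
With the tool pointing down it reaches from about 0.275 to 0.825 m from the base axis. Payload 4.9 kg.
Tool frame: the origin (TCP) lies at the very end of the fingers, on their centre line; the grasp point (between the pads) lies 19 mm behind it; z points along the fingers, y is the line along which they close (so a half turn about z gives the same grasp; the last joint's range is limited). The gripper opens to 85 mm and grips with 20 to 120 N. Pads are 22 mm wide; open, the fingers measure 114 mm over their backs; the gripper's body (76 mm by 85 mm) begins 54 mm behind the grasp point. The pads swing forward as they close: fully open they stand 13 mm farther back than shut.
Start: joints at [-1.312, 0.326, -0.193, 1.052, 0, 1.437], TCP at [0.211, -0.508, 0.231] pointing down, gripper open.
Joint ranges: [-2.65, 2.65], [-0.97, 1.79], [-1.3, 1.35], [-1.93, 2.1], [-1.47, 1.37], [-3.14, 3.14]. Speed limits (rad/s): [2.57, 2.57, 3.14, 3.14, 3.14, 3.14].

INTERFACE

Orientations are given as a rotation vector (axis times angle).
In Python, from cell import sense, capture, calibration, hand_in, search_frame, spot_point gives the robot as it stands.
- The arm moves only by the tool play_rows, never from a script. Its argument "commands" is a list of rows, each an object of numbers: "tx", "ty", "tz": the shift along the world's x, y, z normalised to -1 to 1, where 1 is 0.2 m; "roll": the turn about the world's z normalised to -1 to 1, where 1 is 45 degrees. A call has 1 to 8 rows; each row is the pose to reach, as a shift and turn from the pose commanded when the call began; what a row does not reach only later rows make up. A row lasts 1/12 s, in which the tool goes at most 41.7 mm and 7.16 degrees, less where a joint would pass 70% of its speed; a pose out of reach is approached as far as the arm can. A call with a number of a shift or a turn outside -1 to 1 is refused whole. A call with a gripper value outside its range is refused whole. "claw" is the closure, from -1 (fully open) to 1 (shut), set as the call begins (left out, the last holds). The fingers move at their own pace and stop on an object; "force" is the grip in N (left out, the last holds). Time passes only in rows, so rows that repeat a pose let the fingers close. It gives the time, the measured TCP pose, the force, the opening and the grip force at its end, in the units of the state.
- sense(): the state, without advancing time (a new reading comes with each control period).
- capture(name): name is "scene" or "top"; returns the picture (400x640x3 uint8, red, green, blue); there is no depth.
- calibration(name): a dict with "intrinsics" (3x3 intrinsics, pixels), "D" ([k1, k2, p1, p2, k3] as OpenCV has them; the pictures are not rectified), "rvec" (rotation vector, rad) and "tvec" (3), from world to camera coordinates, as OpenCV has them. Camera axes: x right, y down, z forward; pixel columns grow to the right and rows downward; lengths in m; the calibration is good to about 2 mm. A picture is of the moment at which its call begins. calibration takes no time and is no camera call.
- hand_in(): hands the job in; it is judged then, once.
Trained networks look in the newest picture that a camera, given by its name, has taken for a name from the list of things; names that differ only in an ending like _2 or _b are one class to them, and where a whole thing is asked for, a point or a joint stands for the part that bears it (a point fixed in the world has none). Each returns a list of dicts, best first, with "score" (0 to 1); they miss things now and then, are a little off and sometimes report something else, mostly with a low value. They report only what shows in the picture. A call takes as long as a camera call. They do not tell look-alikes from the thing itself.
- search_frame(query, camera): "at" ([column, row] in pixels, amid what is visible of it).
- spot_point(query, camera): "at" ([column, row] in pixels: a listed point, or the origin of a listed thing).
The state is a dict: "clock": time; "q": joint angles; "dq": joint speeds; "tau": joint torques, N m; "tcp_pos": TCP position; "ee_rot": TCP orientation; "wrist_force": force on the tool from outside, world axes, zero at the start; "torque": the same for the moment, N m; "width": opening from 0.0 (shut) to 1.0 (fully open); "grip_force": force on a finger pad.
Only numpy, scipy, OpenCV 4.12 (cv2) and the standard library are available. Lean on these libraries where they do the work, as an engineer would, in place of code of your own. Each camera call takes 0.05 s, during which the arm holds its last target. There are 200 camera calls.

TASK

Zero the optical micrometer while its light path is empty: press its treadle switch right down to the stop and let it come fully up again. Then take the tallest of the three glass masters out of the stand, touching it only on its two frosted sides and never on the clear polished glass, and hold it upright midway between the gauge's two heads, its clear faces square to the windows, so that the light passes through the middle of its dark chrome bar. Finish while still holding it there, in the air and still, without having touched the gauge or disturbed anything else on the bench.

Things in the scene. Friction and masses are not known exactly. Their poses are not given: they have to be found in the camera images.
- treadle (a joint): treadle angle: 0 = up at rest, 0.20 = down on its stop. Steel plate 135 x 78 x 8 mm, ribbed rubber top, hinged at its far end (+x of switch, axle 36 mm above the bench); slopes up 0.20 rad to its free end at rest, level when down. Sprung: at treadle_pad about 5 N starts it and 12 N holds it at the stop; springs up when let go.
- treadle_pad (a point): the place to press: on the top face of the treadle, on its middle line, 100 mm from the hinge and 35 mm from the free end. About 60 mm above the bench at rest and 40 mm when fully down (it moves with the treadle).
- switch: grey cast base of the treadle switch, 165 x 94 mm, fixed to the bench; origin on the bench, almost under the middle of the treadle's pressing place; +x points along the treadle from free end to hinge; base runs from -40 to +125 mm in x. May stand left or right.
- stand: black plastic stand, fixed: block 70 x 146 x 24 mm with three pockets in a row along its y at -48, 0 and +48 mm, 14 mm deep, each holding a glass master loosely upright (1 mm play each side); origin at the centre of its underside. May stand left or right; which master is in which pocket varies.
- tall_master: the glass master to use: upright block 24 (x) by 12 (y) by 70 mm tall, about 50 g. Narrow sides facing +x and -x (24 mm apart, 10 mm wide) are frosted white: grip these. Broad faces +y and -y are clear polished glass. A dark chrome bar 8 mm high crosses both clear faces. Origin at the centre of its underside, 10 mm above the bench when in the stand (top at 80 mm); its x is the stand's x.
- tall_bar (a point): centre of the chrome bar of the tall master: on its vertical axis, 20 mm above its foot.
- mid_master: bystander: like the tall master but 48 mm tall, in its own pocket of the stand; origin at the centre of its underside, 10 mm above the bench
- low_master: bystander: like the tall master but 38 mm tall, in its own pocket of the stand; origin at the centre of its underside, 10 mm above the bench
- gauge: optical micrometer, fixed; origin on the bench below mid-gap. Aluminium rail 60 mm wide (x), y from -160 to +170 mm, top 18 mm above the bench; on it two grey heads 58 mm wide (x), tops 104 mm above the bench, at y = +80 to +170 and -80 to -150 mm. Windows about 150 mm apart. The light runs along its y.
- light_path (a point): middle of the light path: half way between the two heads, 65 mm above the bench, axes as gauge (y along the light, z up). The light is a thin upright band 38 mm high, centred here.
- sleeve_a: loose bystander to be left alone: plain turned steel sleeve standing upright, 38 mm diameter, 45 mm tall, 12 mm bore; origin at the centre of its underside; between robot and gauge
- sleeve_b: loose bystander to be left alone: plain turned steel sleeve standing upright, 38 mm diameter, 45 mm tall, 12 mm bore; origin at the centre of its underside; between robot and gauge
- sleeve_c: loose bystander to be left alone: plain turned steel sleeve standing upright, 38 mm diameter, 45 mm tall, 12 mm bore; origin at the centre of its underside; behind the gauge
- brush: loose bystander: brush 150 mm long lying near the robot, left; origin on its underside
- screwdriver: loose bystander: screwdriver 190 mm long lying behind the gauge; origin on its underside
- oil_bottle: loose bystander: small clear bottle, 52 mm diameter, 130 mm tall, standing behind the gauge; origin at the centre of its underside
- caliper: loose bystander: caliper 230 mm long, 12 mm thick, lying near the robot, right; origin on its underside
Not all that is in view belongs to the job. Several things have the shape of the stand; the one meant has the colours described above.

How it is judged:
By the outcome, as a careful person would: the job done as asked, in the order asked, and still so for the second after the job is handed in, while the arm keeps its last pose, push and grip.
It also fails if it takes over 64 s, if anything falls off the work surface, if the arm or the gripper's body presses on something with over 40 N, if the wrist force passes 120 N, or if a joint passes its speed limit or range.

## Working session

There is one attempt and no reset: what is moved stays moved. The work goes in short steps, Python scripts to look and compute and a tool call to move; the robot and the scene stay as the last step left them, time stands still between calls to the robot, and variables do not carry over. Pictures are saved under pics/ and viewed, at most 10 in all, crops included, and the job is handed in when it is done.

Besides the shell and the picture viewer there is one more tool, called after "Emit:" as a command line: name --argument value ..., lists and objects as JSON in quotes. play_rows: Moves the arm, as the interface text tells. Scaled input: -1 to 1 covers 0.2 m each way for a shift and 45 degrees each way for a turn. Its arguments: {"type":"object","properties":{"commands":{"type":"array","items":{"type":"object","properties":{"tx":{"type":"number"},"ty":{"type":"number"},"tz":{"type":"number"},"roll":{"type":"number"}}}},"claw":{"type":"number"},"force":{"type":"number"}},"required":["commands"]}

```bash
mkdir -p pics; ls; cat > h.py <<'E'
import numpy as np,cv2
from cell import *
def cam(n):
    c=calibration(n);K=np.array(c["intrinsics"],float);D=np.array(c["D"],float)
    r=np.array(c["rvec"],float);t=np.array(c["tvec"],float).reshape(3);return K,D,r,t
def px2z(n,p,z):
    K,D,r,t=cam(n);R=cv2.Rodrigues(r)[0]
    u=cv2.undistortPoints(np.array([[p]],float),K,D)[0,0];d=R.T@np.array([*u,1]);C=-R.T@t
    return C+d*(z-C[2])/d[2]
def proj(n,P):
    K,D,r,t=cam(n);return cv2.projectPoints(np.atleast_2d(np.array(P,float)),r,t,K,D)[0][:,0]
def tri(pa,pb):
    A=[];B=[]
    for n,p in(("scene",pa),("top",pb)):
        K,D,r,t=cam(n);R=cv2.Rodrigues(r)[0];u=cv2.undistortPoints(np.array([[p]],float),K,D)[0,0]
        d=R.T@np.array([*u,1]);d/=np.linalg.norm(d);M=np.eye(3)-np.outer(d,d);A.append(M);B.append(M@(-R.T@t))
    return np.linalg.solve(sum(A),sum(B))
def save(n,f,box=None,s=1):
    im=capture(n)
    if box: im=im[box[1]:box[3],box[0]:box[2]]
    cv2.imwrite("pics/"+f,cv2.resize(im[...,::-1],None,fx=s,fy=s,interpolation=cv2.INTER_CUBIC))
E
python3 - <<'E'
from h import *
s=sense();print(s)
save("scene","s0.png",s=1.25);save("top","t0.png",s=1.25)
for n in("scene","top"):
    K,D,r,t=cam(n);print(n,-cv2.Rodrigues(r)[0].T@t,K[0,0])
    for q in("treadle_pad","switch","stand","tall_master","mid_master","low_master","tall_bar","gauge","light_path","sleeve_a"):
        for f in(spot_point,):
            print(q,[(np.round(d["at"],1).tolist(),round(d["score"],2)) for d in f(q,n)][:4])
E
```

```text
pics
{'clock': 0.0, 'q': array([-1.31222439e+00,  3.26959999e-01, -1.93594146e-01,  1.05203576e+00,
       -5.08990875e-06,  1.43663561e+00]), 'dq': array([-4.40714037e-04, -6.54656021e-04,  1.05036726e-04, -1.46208559e-03,
       -1.50137763e-05,  9.04577299e-05]), 'tau': array([ 5.32256799e-04, -4.43396401e+01,  2.62441206e+01,  1.56744069e-02,
       -1.94486811e-04, -7.44041927e-06]), 'tcp_pos': array([ 0.2103663 , -0.50752577,  0.23048919]), 'ee_rot': array([-3.07946214e+00, -6.12596857e-01,  1.83017068e-04]), 'wrist_force': array([-0.09049449, -0.21551285,  1.14704143]), 'torque': array([-0.02774436,  0.05203161,  0.0078206 ]), 'grip_force': 0.0, 'width': 1.0042832972267346}
scene [ 0.95493521 -0.74440751  0.94871365] 364.73343704290164
treadle_pad [([343.0, 139.6], 0.58)]
switch [([344.3, 150.0], 0.55)]
stand [([240.2, 276.9], 0.85), ([249.8, 341.1], 0.68), ([234.9, 222.6], 0.58)]
tall_master [([230.7, 285.8], 0.61)]
mid_master [([249.5, 264.4], 0.46)]
low_master [([240.0, 277.3], 0.58)]
tall_bar [([231.5, 286.8], 0.61)]
gauge [([328.7, 207.5], 0.64)]
light_path [([333.8, 194.9], 0.72)]
sleeve_a [([342.8, 291.3], 0.55), ([292.5, 212.4], 0.44)]
top [ 0.40874497 -0.04353853  1.82507442] 513.2856919622574
treadle_pad [([193.6, 221.6], 0.95), ([347.1, 268.3], 0.73), ([286.0, 193.7], 0.65)]
switch [([196.3, 224.4], 0.65)]
stand [([392.0, 223.9], 0.84), ([442.4, 265.1], 0.58)]
tall_master [([406.3, 225.5], 0.37)]
mid_master [([376.0, 229.0], 0.59)]
low_master [([392.6, 226.1], 0.4)]
tall_bar [([405.6, 221.8], 0.6)]
gauge [([284.8, 190.9], 0.6)]
light_path [([287.7, 191.6], 0.97)]
sleeve_a [([309.0, 228.1], 0.66), ([275.6, 239.3], 0.64), ([363.5, 145.6], 0.4)]
```

View pics/s0.png

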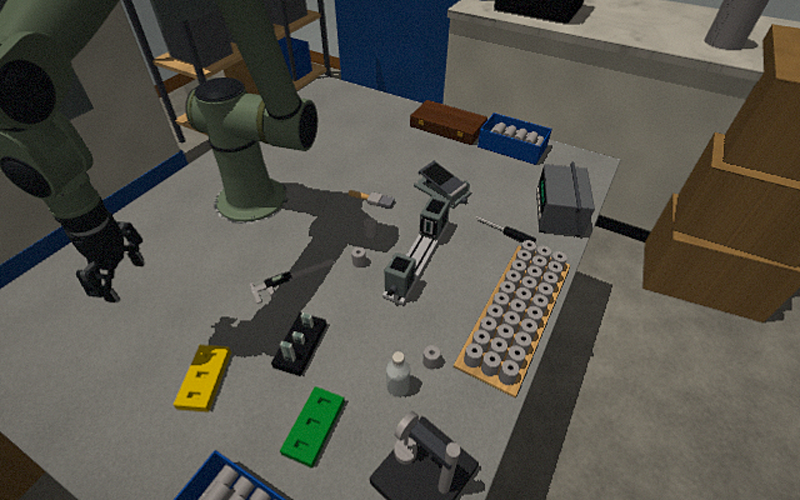

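View pics/t0.png

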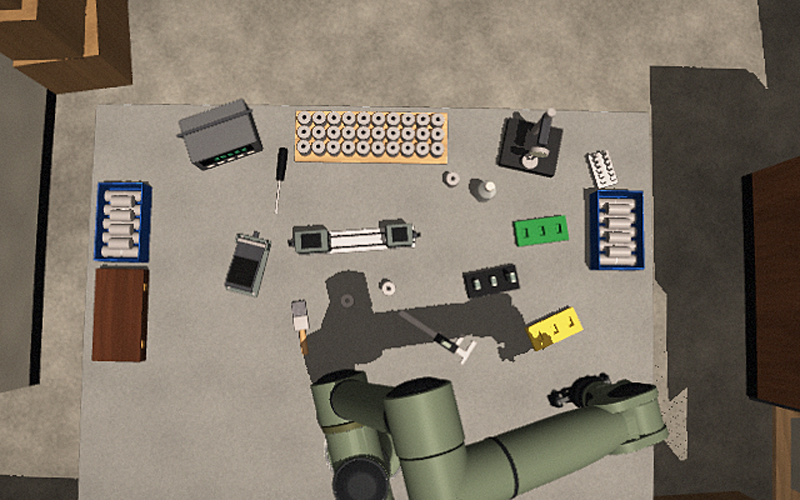

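The scene shows the black stand at raw scene (240,277) / top (392,225). The yellow (scene 161,302) and green (250,341) blocks are look-alikes. The treadle is at top (197,211) and the gauge at top (285,191). A master could be confused with the three in the black stand: scene (230,280) tallest-looking, (239,270) and (246,256). Next I'll check close crops.

```bash
python3 - <<'E'
from h import *
t=capture("top");s=capture("scene")
def c(im,cx,cy,w,h,W,H): return cv2.resize(im[cy-h//2:cy+h//2,cx-w//2:cx+w//2],(W,H),interpolation=cv2.INTER_CUBIC)
A=c(t,392,225,50,40,375,300);B=c(s,240,274,50,60,250,300);C=c(t,196,210,50,60,175*10//7,300)
G=c(t,284,190,120,40,800,267)
row=np.zeros((300,800,3),np.uint8)
row[:,:300]=c(t,392,224,50,50,300,300);row[:,300:550]=B;row[:,550:800]=c(t,196,210,50,60,250,300)
cv2.imwrite("pics/m.png",np.vstack([row,G])[...,::-1])
E
```

```text
(no output)
```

View pics/m.png

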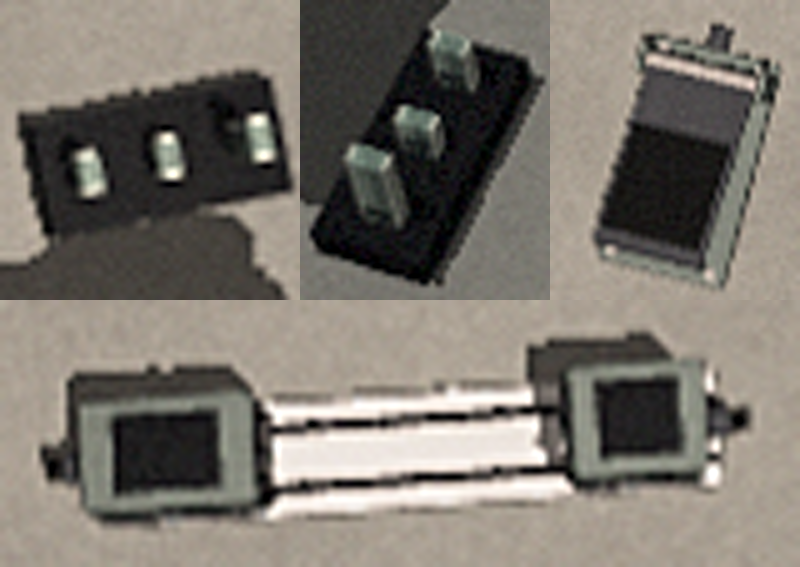

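Tallest is confirmed: top-right pocket in the top view (raw ≈ 410,222), nearest in scene (229,275). The treadle's hinge is at the top end of its crop and its rubber pad centre is near raw (194.6,217.4). Next come the pose fits.

```bash
cat > fit.py <<'E'
from h import *
from scipy.optimize import least_squares
def fit(obs,p0):
    def P(p,X):
        X=np.array(X,float);c,s=np.cos(p[2]),np.sin(p[2])
        return np.c_[p[0]+c*X[:,0]-s*X[:,1],p[1]+s*X[:,0]+c*X[:,1],X[:,2]]
    def f(p): return np.concatenate([(proj(n,P(p,X))-np.array(u)).ravel() for n,X,u in obs])
    r=least_squares(f,p0,loss="soft_l1");return r.x,np.round(r.fun.reshape(-1,2),1).tolist()
E
python3 - <<'E'
from fit import *
S=lambda a,k,o,m=(0,0):[((x-m[0])/k+o[0],(y-m[1])/k+o[1]) for x,y in a]
# gauge
X=[(29,170,104),(29,80,104),(-29,80,104),(-29,170,104),(29,-80,104),(29,-150,104),(-29,-150,104),(-29,-80,104)]
X=np.array(X)/1e3
u=S([(80,403),(250,393),(268,500),(95,512),(568,368),(705,360),(708,470),(578,478)],6.667,(224,170),(0,300))
g,r=fit([("top",X,u)],[.55,.05,0]);print("gauge",g,np.degrees(g[2]),r)
lp=[g[0],g[1],.065];print("lp proj",proj("top",lp),proj("scene",lp))
# stand, tall at +-48 -> try yaw with +y of stand ~ world +y
X=np.array([(35,73,24),(35,-73,24),(-35,-73,24),(-35,73,24)])/1e3
u=S([(24,117),(266,73),(290,185),(52,235)],6,(367,199))
st,r=fit([("top",X,u)],[.4,-.25,0]);print("stand",st,np.degrees(st[2]),r)
c,s=np.cos(st[2]),np.sin(st[2])
for y,nm in((-48,"tall"),(0,"mid?"),(48,"far")):
    b=[st[0]-s*y/1e3,st[1]+c*y/1e3]
    print(nm,b,[ (h,proj("scene",[*b,h]).round(1).tolist(),proj("top",[*b,h]).round(1).tolist()) for h in(.08,.058,.048)])
print("obs scene tall(229,275.4) c(238.6,267.4) far(245.4,253.2); tri tall", tri((229,275.4),(410,222)))
# switch
for p in((193.6,221.6),(194.6,217.4)): print("pad",px2z("top",p,.06))
print("pad scene",px2z("scene",(343,139.6),.06),tri((343,139.6),(194.6,218.5)))
a=px2z("top",(130/1,0),0)
f=S([(597,240),(705,262)],5,(171,180),(550,0));k=S([(648,62),(756,88)],5,(171,180),(550,0))
F=[px2z("top",q,.065) for q in f];H=[px2z("top",q,.04) for q in k];print("free",F,"hinge",H)
d=(H[0]+H[1]-F[0]-F[1])/2;print("len",np.linalg.norm(d),np.degrees(np.arctan2(d[1],d[0])))
E
```

```text
gauge [0.57998581 0.02686319 0.08765308] 5.022151743398202 [[-0.4, -0.2], [0.7, -0.6], [-0.9, 0.4], [-1.6, 0.5], [0.2, -0.2], [0.4, -0.5], [1.2, 0.1], [-0.0, 0.4]]
lp proj [[286.81946406 191.32617195]] [[332.8599382  195.30737332]]
stand [ 0.47350015 -0.34793668  0.21131964] 12.107723388003977 [[0.0, 0.2], [0.2, -0.6], [0.3, 0.3], [-0.6, 0.1]]
tall [np.float64(0.48356816482481296), np.float64(-0.39486891825472387)] [(0.08, [[229.4, 274.6]], [[409.8, 221.1]]), (0.058, [[230.8, 278.9]], [[408.6, 221.3]]), (0.048, [[231.3, 280.8]], [[408.0, 221.5]])]
mid? [np.float64(0.47350014731625734), np.float64(-0.34793667961807434)] [(0.08, [[237.3, 260.5]], [[396.1, 223.8]]), (0.058, [[238.5, 264.9]], [[395.0, 224.1]]), (0.048, [[239.0, 266.8]], [[394.5, 224.2]])]
far [np.float64(0.4634321298077017), np.float64(-0.3010044409814248)] [(0.08, [[244.7, 247.3]], [[382.4, 226.6]]), (0.058, [[245.7, 251.7]], [[381.4, 226.8]]), (0.048, [[246.2, 253.7]], [[381.0, 226.9]])]
obs scene tall(229,275.4) c(238.6,267.4) far(245.4,253.2); tri tall [ 0.4811039  -0.39591694  0.07525102]
pad [0.47031284 0.3470149  0.06      ]
pad [0.48487641 0.34401937 0.06      ]
pad scene [0.46757044 0.32358631 0.06      ] [0.47205891 0.33954929 0.05292743]
free [array([0.44729049, 0.39096981, 0.065     ]), array([0.43356973, 0.31563242, 0.065     ])] hinge [array([0.57319548, 0.36553571, 0.04      ]), array([0.55613904, 0.28875203, 0.04      ])]
len 0.12939888266786753 -11.889569266143663
```

Every fit agrees with the networks: tall master (0.4825, -0.395) at yaw 12.1°, gauge (0.580, 0.027) at yaw 5.0°, pad ≈ (0.473, 0.346). I'll go to the treadle first, shutting the fingers on the way.

Emit:
play_rows --commands '[{"tx": 0.26,"ty": 0.85,"roll": 0.75},{"tx": 0.26,"ty": 0.85,"roll": 0.75},{"tx": 0.26,"ty": 0.85,"roll": 0.75},{"tx": 0.26,"ty": 0.85,"roll": 0.75},{"tx": 0.26,"ty": 0.85,"roll": 0.75}]' --claw 1 --force 30

```text
invalid input at $.commands[0]: expected keys tx, ty, tz, roll
```

Emit:
play_rows --commands '[{"tx": 0.26,"ty": 0.85,"roll": 0.75},{"tx": 0.26,"ty": 0.85,"roll": 0.75},{"tx": 0.26,"ty": 0.85,"roll": 0.75},{"tx": 0.26,"ty": 0.85,"roll": 0.75},{"tx": 0.26,"ty": 0.85,"roll": 0.75}]'

```text
invalid input at $.commands[0]: expected keys tx, ty, tz, roll
```

Emit:
play_rows --commands '[{"tx": 0.26,"ty": 0.85,"roll": 0.27},{"tx": 0.26,"ty": 0.85,"roll": 0.27},{"tx": 0.26,"ty": 0.85,"roll": 0.27},{"tx": 0.26,"ty": 0.85,"roll": 0.27},{"tx": 0.26,"ty": 0.85,"roll": 0.27}]'

```text
invalid input at $.commands[0]: expected keys tx, ty, tz, roll
```

Emit:
play_rows --commands '[{"tx": 0.26,"ty": 0.85},{"tx": 0.26,"ty": 0.85},{"tx": 0.26,"ty": 0.85},{"tx": 0.26,"ty": 0.85},{"tx": 0.26,"ty": 0.85}]'

```text
invalid input at $.commands[0]: expected keys tx, ty, tz, roll
```

Emit:
play_rows --commands '[{"tx": 0.27,"ty": 0.87},{"tx": 0.27,"ty": 0.87},{"tx": 0.27,"ty": 0.87},{"tx": 0.27,"ty": 0.87},{"tx": 0.27,"ty": 0.87},{"tx": 0.27,"ty": 0.87}]'

```text
invalid input at $.commands[0]: expected keys tx, ty, tz, roll
```

Emit:
play_rows --commands '[{"tx": 0.26,"ty": 0.85,"tz": 0,"roll": 0.75},{"tx": 0.26,"ty": 0.85,"tz": 0,"roll": 0.75},{"tx": 0.26,"ty": 0.85,"tz": 0,"roll": 0.75},{"tx": 0.26,"ty": 0.85,"tz": 0,"roll": 0.75},{"tx": 0.26,"ty": 0.85,"tz": 0,"roll": 0.75}]' --claw 1 --force 30

```text
clock: 1.62
tcp_pos: [0.2627, -0.3325, 0.2309]
ee_rot: [-2.761, -1.492, -0.002]
wrist_force: [-0.1, 0.4, -0.7]
width: 0.295
grip_force: 0.0
```

Emit:
play_rows --commands '[{"tx": 0.26,"ty": 0.85,"tz": 0,"roll": 0.75},{"tx": 0.26,"ty": 0.85,"tz": 0,"roll": 0.75},{"tx": 0.26,"ty": 0.85,"tz": 0,"roll": 0.75},{"tx": 0.26,"ty": 0.85,"tz": 0,"roll": 0.75},{"tx": 0.26,"ty": 0.85,"tz": 0,"roll": 0.75}]'

```text
clock: 2.03
tcp_pos: [0.3145, -0.1633, 0.2313]
ee_rot: [-2.209, -2.232, -0.003]
wrist_force: [-1.0, -0.1, 0.3]
width: 0.004
grip_force: 0.0
```

Emit:
play_rows --commands '[{"tx": 0.26,"ty": 0.85,"tz": 0,"roll": 0.27},{"tx": 0.26,"ty": 0.85,"tz": 0,"roll": 0.27},{"tx": 0.26,"ty": 0.85,"tz": 0,"roll": 0.27},{"tx": 0.26,"ty": 0.85,"tz": 0,"roll": 0.27},{"tx": 0.26,"ty": 0.85,"tz": 0,"roll": 0.27}]'

```text
clock: 2.45
tcp_pos: [0.3673, 0.0065, 0.2317]
ee_rot: [1.966, 2.451, 0.004]
wrist_force: [-0.1, -0.9, -1.5]
width: -0.004
grip_force: 0.0
```

Emit:
play_rows --commands '[{"tx": 0.26,"ty": 0.85,"tz": 0,"roll": 0},{"tx": 0.26,"ty": 0.85,"tz": 0,"roll": 0},{"tx": 0.26,"ty": 0.85,"tz": 0,"roll": 0},{"tx": 0.26,"ty": 0.85,"tz": 0,"roll": 0},{"tx": 0.26,"ty": 0.85,"tz": 0,"roll": 0}]'

```text
clock: 2.87
tcp_pos: [0.42, 0.1766, 0.2315]
ee_rot: [1.967, 2.449, 0.005]
wrist_force: [-0.2, -1.0, 0.4]
width: -0.0
grip_force: 0.0
```

Emit:
play_rows --commands '[{"tx": 0.27,"ty": 0.87,"tz": 0,"roll": 0},{"tx": 0.27,"ty": 0.87,"tz": 0,"roll": 0},{"tx": 0.27,"ty": 0.87,"tz": 0,"roll": 0},{"tx": 0.27,"ty": 0.87,"tz": 0,"roll": 0},{"tx": 0.27,"ty": 0.87,"tz": 0,"roll": 0},{"tx": 0.27,"ty": 0.87,"tz": 0,"roll": 0}]'

```text
clock: 3.37
tcp_pos: [0.4733, 0.3488, 0.2306]
ee_rot: [-1.969, -2.448, -0.001]
wrist_force: [-0.7, -0.6, -0.7]
width: 0.002
grip_force: 0.0
```

Emit:
play_rows --commands '[{"tx": 0,"ty": -0.015,"tz": -0.2,"roll": 0},{"tx": 0,"ty": -0.015,"tz": -0.4,"roll": 0},{"tx": 0,"ty": -0.015,"tz": -0.6,"roll": 0},{"tx": 0,"ty": -0.015,"tz": -0.72,"roll": 0},{"tx": 0,"ty": -0.015,"tz": -0.76,"roll": 0},{"tx": 0,"ty": -0.015,"tz": -0.76,"roll": 0}]'

```text
clock: 3.87
tcp_pos: [0.4708, 0.3407, 0.0774]
ee_rot: [-1.974, -2.442, 0.008]
wrist_force: [0.1, 0.0, 0.8]
width: -0.001
grip_force: 0.0
```

```bash
python3 - <<'E'
from h import *
s=capture("scene");t=capture("top")
a=cv2.resize(s[90:190,290:390],(500,500),interpolation=cv2.INTER_CUBIC)
b=cv2.resize(t[180:240,166:226],(300,300),interpolation=cv2.INTER_CUBIC)
o=np.zeros((500,800,3),np.uint8);o[:,:500]=a;o[:300,500:]=b
cv2.imwrite("pics/p.png",o[...,::-1])
print(sense()["tcp_pos"])
E
```

```text
[0.47346714 0.34260471 0.08071819]
```

View pics/p.png

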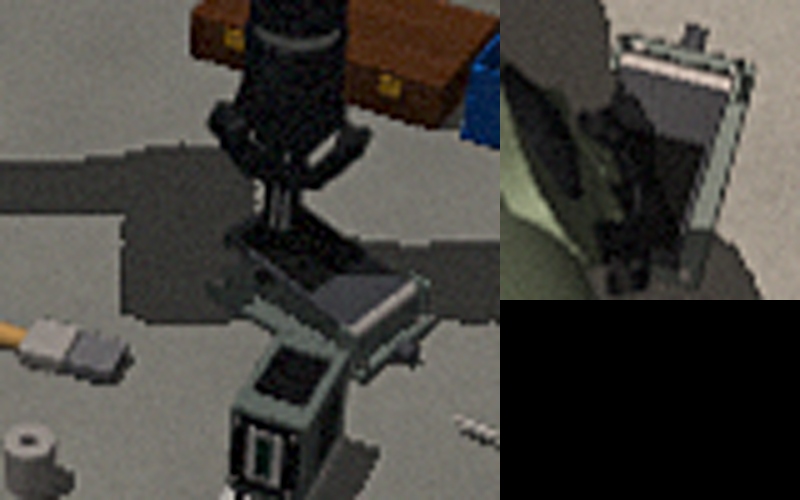

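```bash
python3 - <<'E'
from h import *
f=lambda p:((proj("scene",p)-[290,90])*5).round(0).tolist()
for p in([.4735,.3426,.0807],[.4735,.3426,.06],[.473,.346,.06],[.48,.344,.06]): print(f(p))
# rubber corners at plane: slope along dir -12deg
for q,z in(((235,240),.067),((320,303),.053),((390,272),.053)): print(px2z("scene",(q[0]/5+290,q[1]/5+90),z))
E
```

```text
[[284.0, 217.0]]
[[282.0, 238.0]]
[[284.0, 235.0]]
[[290.0, 239.0]]
[0.44612616 0.31247661 0.067     ]
[0.53222576 0.29130738 0.053     ]
[0.56321394 0.35391137 0.053     ]
```

Emit:
play_rows --commands '[{"tx": 0.02,"ty": 0.0,"tz": -0.03,"roll": 0},{"tx": 0.02,"ty": 0.0,"tz": -0.06,"roll": 0},{"tx": 0.02,"ty": 0.0,"tz": -0.1,"roll": 0},{"tx": 0.02,"ty": 0.0,"tz": -0.13,"roll": 0},{"tx": 0.02,"ty": 0.0,"tz": -0.13,"roll": 0},{"tx": 0.02,"ty": 0.0,"tz": -0.13,"roll": 0}]'

```text
clock: 4.47
tcp_pos: [0.4769, 0.3438, 0.0538]
ee_rot: [-1.973, -2.444, -0.003]
wrist_force: [-1.9, 1.1, 7.6]
width: -0.001
grip_force: 3.1
```

Emit:
play_rows --commands '[{"tx": 0,"ty": 0,"tz": -0.02,"roll": 0},{"tx": 0,"ty": 0,"tz": -0.04,"roll": 0},{"tx": 0,"ty": 0,"tz": -0.06,"roll": 0},{"tx": 0,"ty": 0,"tz": -0.065,"roll": 0},{"tx": 0,"ty": 0,"tz": -0.065,"roll": 0}]'

```text
clock: 4.88
tcp_pos: [0.4758, 0.3442, 0.041]
ee_rot: [-1.971, -2.443, -0.002]
wrist_force: [-4.0, 1.7, 10.7]
width: -0.001
grip_force: 5.1
```

Emit:
play_rows --commands '[{"tx": 0,"ty": 0,"tz": -0.006,"roll": 0},{"tx": 0,"ty": 0,"tz": -0.012,"roll": 0},{"tx": 0,"ty": 0,"tz": -0.012,"roll": 0},{"tx": 0,"ty": 0,"tz": -0.012,"roll": 0}]'

```text
clock: 5.22
tcp_pos: [0.4758, 0.3442, 0.0399]
ee_rot: [-1.971, -2.444, -0.003]
wrist_force: [-6.8, 0.1, 16.8]
width: 0.003
grip_force: 8.7
```

Emit:
play_rows --commands '[{"tx": 0,"ty": 0,"tz": -0.01,"roll": 0},{"tx": 0,"ty": 0,"tz": -0.01,"roll": 0},{"tx": 0,"ty": 0,"tz": -0.01,"roll": 0},{"tx": 0,"ty": 0,"tz": -0.01,"roll": 0}]'

```text
clock: 5.55
tcp_pos: [0.4758, 0.3442, 0.0396]
ee_rot: [-1.971, -2.444, -0.004]
wrist_force: [-10.7, -1.3, 30.9]
width: -0.0
grip_force: 15.2
```

Firm on the stop: 31 N with no further travel. Releasing straight up.

Emit:
play_rows --commands '[{"tx": 0,"ty": 0,"tz": 0.04,"roll": 0},{"tx": 0,"ty": 0,"tz": 0.08,"roll": 0},{"tx": 0,"ty": 0,"tz": 0.14,"roll": 0},{"tx": 0,"ty": 0,"tz": 0.3,"roll": 0},{"tx": 0,"ty": 0,"tz": 0.5,"roll": 0},{"tx": 0,"ty": 0,"tz": 0.7,"roll": 0},{"tx": 0,"ty": 0,"tz": 0.9,"roll": 0},{"tx": 0,"ty": 0,"tz": 1,"roll": 0}]'

```text
clock: 6.22
tcp_pos: [0.4779, 0.3436, 0.2409]
ee_rot: [1.972, 2.442, 0.008]
wrist_force: [1.5, 0.0, -0.0]
width: 0.005
grip_force: 0.0
```

```bash
python3 - <<'E'
from h import *
s=capture("scene");o=cv2.imread("pics/s0.png")
a=cv2.resize(s[90:190,290:390],(400,400),interpolation=cv2.INTER_CUBIC)
o=cv2.resize(cv2.resize(o,(640,400),interpolation=cv2.INTER_AREA)[90:190,290:390,::-1],(400,400),interpolation=cv2.INTER_CUBIC)
cv2.imwrite("pics/r.png",np.hstack([o,a])[...,::-1]);print(sense()["tcp_pos"],sense()["wrist_force"])
E
```

```text
[0.47925408 0.34431177 0.24352702] [0.66658565 1.24086118 2.55391124]
```

View pics/r.png

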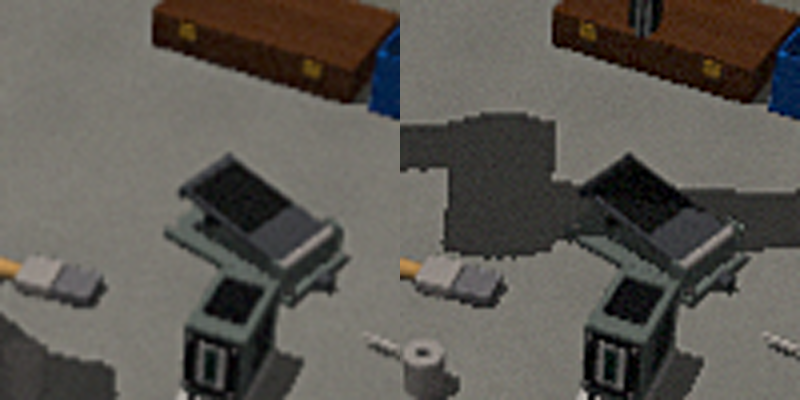

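The treadle is fully up again; its image matches the start. Going to the stand and opening the gripper on the way.

Emit:
play_rows --commands '[{"tx": 0,"ty": -0.92,"tz": 0,"roll": 0},{"tx": 0,"ty": -0.92,"tz": 0,"roll": 0},{"tx": 0,"ty": -0.92,"tz": 0,"roll": 0},{"tx": 0,"ty": -0.92,"tz": 0,"roll": 0},{"tx": 0,"ty": -0.92,"tz": 0,"roll": 0}]' --claw -1

```text
clock: 6.68
tcp_pos: [0.4755, 0.1549, 0.2352]
ee_rot: [1.977, 2.441, -0.004]
wrist_force: [1.0, 0.3, -0.2]
width: 0.708
grip_force: 0.0
```

Emit:
play_rows --commands '[{"tx": 0,"ty": -0.92,"tz": 0,"roll": 0},{"tx": 0,"ty": -0.92,"tz": 0,"roll": 0},{"tx": 0,"ty": -0.92,"tz": 0,"roll": 0},{"tx": 0,"ty": -0.92,"tz": 0,"roll": 0},{"tx": 0,"ty": -0.92,"tz": 0,"roll": 0}]'

```text
clock: 7.1
tcp_pos: [0.476, -0.0293, 0.2354]
ee_rot: [1.978, 2.44, -0.003]
wrist_force: [0.3, -0.3, -1.1]
width: 1.001
grip_force: 0.0
```

Emit:
play_rows --commands '[{"tx": 0,"ty": -0.92,"tz": 0,"roll": 0},{"tx": 0,"ty": -0.92,"tz": 0,"roll": 0},{"tx": 0,"ty": -0.92,"tz": 0,"roll": 0},{"tx": 0,"ty": -0.92,"tz": 0,"roll": 0},{"tx": 0,"ty": -0.92,"tz": 0,"roll": 0}]'

```text
clock: 7.52
tcp_pos: [0.4761, -0.2138, 0.2353]
ee_rot: [1.978, 2.439, -0.003]
wrist_force: [0.6, -0.6, 0.4]
width: 1.001
grip_force: 0.0
```

Emit:
play_rows --commands '[{"tx": 0,"ty": -0.92,"tz": 0,"roll": 0},{"tx": 0,"ty": -0.92,"tz": 0,"roll": 0},{"tx": 0,"ty": -0.92,"tz": 0,"roll": 0},{"tx": 0,"ty": -0.92,"tz": 0,"roll": 0},{"tx": 0,"ty": -0.92,"tz": 0,"roll": 0},{"tx": 0,"ty": -0.92,"tz": 0,"roll": 0},{"tx": 0,"ty": -0.92,"tz": 0,"roll": 0}]'

```text
clock: 8.1
tcp_pos: [0.4757, -0.3936, 0.2345]
ee_rot: [-1.975, -2.441, -0.0]
wrist_force: [-0.5, -0.7, 0.3]
width: 1.004
grip_force: 0.0
```

Emit:
play_rows --commands '[{"tx": 0.034,"ty": -0.008,"tz": -0.2,"roll": 0},{"tx": 0.034,"ty": -0.008,"tz": -0.4,"roll": 0},{"tx": 0.034,"ty": -0.008,"tz": -0.6,"roll": 0},{"tx": 0.034,"ty": -0.008,"tz": -0.68,"roll": 0},{"tx": 0.034,"ty": -0.008,"tz": -0.68,"roll": 0},{"tx": 0.034,"ty": -0.008,"tz": -0.68,"roll": 0}]'

```text
clock: 8.6
tcp_pos: [0.483, -0.3927, 0.0993]
ee_rot: [-1.97, -2.444, -0.001]
wrist_force: [-0.7, -0.3, 0.8]
width: 1.001
grip_force: 0.0
```

```bash
python3 - <<'E'
from h import *
s=capture("scene");t=capture("top")
a=cv2.resize(s[220:300,190:290],(500,400),interpolation=cv2.INTER_CUBIC)
b=cv2.resize(t[195:255,370:430],(300,300),interpolation=cv2.INTER_CUBIC)
o=np.zeros((400,800,3),np.uint8);o[:,:500]=a;o[:300,500:]=b
cv2.imwrite("pics/g.png",o[...,::-1]);T=sense()["tcp_pos"];print(T)
print(((proj("scene",[T,[*T[:2],.08],[.4825,-.395,.08]])-[190,220])*5).round(0).tolist(),((proj("top",[T,[*T[:2],.08]])-[370,195])*5+[500,0]).round(0).tolist())
E
```

```text
[ 0.48456917 -0.3948913   0.10193844]
[[192.0, 252.0], [199.0, 274.0], [195.0, 272.0]] [[706.0, 128.0], [699.0, 129.0]]
```

View pics/g.png

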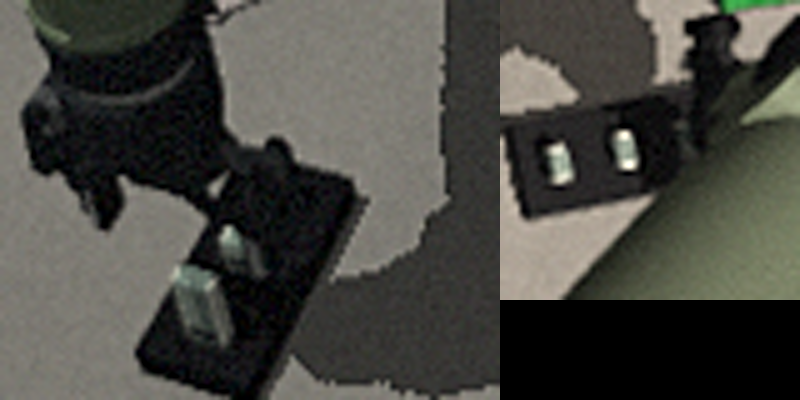

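Master top centre at crop (197,273), prediction (195,272), so alignment is within 1–2 mm. Descending now.

Emit:
play_rows --commands '[{"tx": -0.008,"ty": 0,"tz": -0.08,"roll": 0},{"tx": -0.008,"ty": 0,"tz": -0.16,"roll": 0},{"tx": -0.008,"ty": 0,"tz": -0.24,"roll": 0},{"tx": -0.008,"ty": 0,"tz": -0.285,"roll": 0},{"tx": -0.008,"ty": 0,"tz": -0.285,"roll": 0},{"tx": -0.008,"ty": 0,"tz": -0.285,"roll": 0},{"tx": -0.008,"ty": 0,"tz": -0.285,"roll": 0}]'

```text
clock: 9.28
tcp_pos: [0.4826, -0.3955, 0.0445]
ee_rot: [1.972, 2.442, -0.001]
wrist_force: [-0.7, -0.1, 0.7]
width: 1.003
grip_force: 0.0
```

Emit:
play_rows --commands '[{"tx": 0,"ty": 0,"tz": 0,"roll": 0},{"tx": 0,"ty": 0,"tz": 0,"roll": 0},{"tx": 0,"ty": 0,"tz": 0,"roll": 0},{"tx": 0,"ty": 0,"tz": 0,"roll": 0}]' --claw 0.2 --force 20

```text
clock: 9.62
tcp_pos: [0.4819, -0.3949, 0.0433]
ee_rot: [1.973, 2.444, -0.0]
wrist_force: [-1.0, -0.2, -1.0]
width: 0.453
grip_force: 0.0
```

Emit:
play_rows --commands '[{"tx": 0,"ty": 0,"tz": 0,"roll": 0},{"tx": 0,"ty": 0,"tz": 0,"roll": 0},{"tx": 0,"ty": 0,"tz": 0,"roll": 0},{"tx": 0,"ty": 0,"tz": 0,"roll": 0},{"tx": 0,"ty": 0,"tz": 0,"roll": 0}]' --claw 1 --force 20

```text
clock: 10.03
tcp_pos: [0.4818, -0.3948, 0.0431]
ee_rot: [1.974, 2.444, -0.0]
wrist_force: [-0.3, 0.5, 2.6]
width: 0.273
grip_force: 25.7
```

Gripped with an opening of about 24 mm and no side load. Firming the grip and lifting straight up.

Emit:
play_rows --commands '[{"tx": 0,"ty": 0,"tz": 0,"roll": 0},{"tx": 0,"ty": 0,"tz": 0,"roll": 0},{"tx": 0,"ty": 0,"tz": 0.03,"roll": 0},{"tx": 0,"ty": 0,"tz": 0.06,"roll": 0},{"tx": 0,"ty": 0,"tz": 0.09,"roll": 0},{"tx": 0,"ty": 0,"tz": 0.15,"roll": 0},{"tx": 0,"ty": 0,"tz": 0.25,"roll": 0},{"tx": 0,"ty": 0,"tz": 0.25,"roll": 0}]' --force 40

```text
clock: 10.7
tcp_pos: [0.4836, -0.3966, 0.0973]
ee_rot: [1.97, 2.439, -0.001]
wrist_force: [0.6, -1.5, 0.3]
width: 0.274
grip_force: 39.3
```

Emit:
play_rows --commands '[{"tx": 0,"ty": 0,"tz": 0.15,"roll": 0},{"tx": 0,"ty": 0,"tz": 0.3,"roll": 0},{"tx": 0,"ty": 0,"tz": 0.45,"roll": 0},{"tx": 0,"ty": 0,"tz": 0.6,"roll": 0},{"tx": 0,"ty": 0,"tz": 0.7,"roll": 0},{"tx": 0,"ty": 0,"tz": 0.7,"roll": 0}]'

```text
clock: 11.2
tcp_pos: [0.4837, -0.3967, 0.2387]
ee_rot: [1.968, 2.437, -0.002]
wrist_force: [1.1, -0.1, -0.1]
width: 0.273
grip_force: 39.4
```

Emit:
play_rows --commands '[{"tx": 0.03,"ty": 0.12,"tz": 0,"roll": 0},{"tx": 0.08,"ty": 0.3,"tz": 0,"roll": 0},{"tx": 0.12,"ty": 0.48,"tz": 0,"roll": 0},{"tx": 0.16,"ty": 0.66,"tz": 0,"roll": 0},{"tx": 0.2,"ty": 0.84,"tz": 0,"roll": 0},{"tx": 0.24,"ty": 1.0,"tz": 0,"roll": 0}]'

```text
clock: 11.7
tcp_pos: [0.5293, -0.1924, 0.2321]
ee_rot: [-1.973, -2.443, -0.0]
wrist_force: [0.8, 0.7, -0.8]
width: 0.269
grip_force: 39.4
```

Emit:
play_rows --commands '[{"tx": 0.04,"ty": 0.18,"tz": 0,"roll": -0.02},{"tx": 0.08,"ty": 0.36,"tz": 0,"roll": -0.05},{"tx": 0.12,"ty": 0.54,"tz": 0,"roll": -0.08},{"tx": 0.16,"ty": 0.72,"tz": 0,"roll": -0.11},{"tx": 0.2,"ty": 0.9,"tz": 0,"roll": -0.14},{"tx": 0.24,"ty": 1.0,"tz": 0,"roll": -0.16},{"tx": 0.24,"ty": 1.0,"tz": 0,"roll": -0.16}]'

```text
clock: 12.28
tcp_pos: [0.5782, 0.0095, 0.232]
ee_rot: [-2.117, -2.32, -0.002]
wrist_force: [0.4, -0.2, -1.0]
width: 0.272
grip_force: 39.4
```

Emit:
play_rows --commands '[{"tx": 0,"ty": 0.06,"tz": 0,"roll": 0},{"tx": 0,"ty": 0.11,"tz": 0,"roll": 0},{"tx": 0,"ty": 0.11,"tz": 0,"roll": 0},{"tx": 0,"ty": 0.11,"tz": 0,"roll": 0},{"tx": 0,"ty": 0.11,"tz": 0,"roll": 0}]'

```text
clock: 12.7
tcp_pos: [0.5776, 0.0266, 0.2329]
ee_rot: [2.124, 2.314, -0.0]
wrist_force: [-0.2, -0.5, -0.3]
width: 0.277
grip_force: 39.4
```

Emit:
play_rows --commands '[{"tx": 0.01,"ty": 0,"tz": -0.12,"roll": 0},{"tx": 0.01,"ty": 0,"tz": -0.26,"roll": 0},{"tx": 0.01,"ty": 0,"tz": -0.4,"roll": 0},{"tx": 0.01,"ty": 0,"tz": -0.53,"roll": 0},{"tx": 0.01,"ty": 0,"tz": -0.65,"roll": 0},{"tx": 0.01,"ty": 0,"tz": -0.74,"roll": 0},{"tx": 0.01,"ty": 0,"tz": -0.77,"roll": 0},{"tx": 0.01,"ty": 0,"tz": -0.77,"roll": 0}]'

```text
clock: 13.37
tcp_pos: [0.5784, 0.0266, 0.0773]
ee_rot: [-2.123, -2.312, 0.003]
wrist_force: [-0.0, 0.5, -0.1]
width: 0.274
grip_force: 39.4
```

```bash
python3 - <<'E'
from h import *
s=capture("scene");t=capture("top")
a=cv2.resize(s[145:245,285:385],(600,600),interpolation=cv2.INTER_CUBIC)
cv2.imwrite("pics/f.png",a[...,::-1]);S=sense();T=S["tcp_pos"];print(T,S["ee_rot"],S["wrist_force"])
B=T-[0,0,.013]
print(((proj("scene",[T,B,B-[0,0,.02],[.58,.0269,.065]])-[285,145])*6).round(0).tolist())
for q in("tall_bar","tall_master","light_path","gauge"):
    print(q,[(((np.array(d["at"])-[285,145])*6).round().tolist(),round(d["score"],2)) for d in spot_point(q,"scene")][:3],[(np.round(d["at"],1).tolist(),round(d["score"],2)) for d in spot_point(q,"top")][:3])
E
```

```text
[0.58039967 0.02675474 0.0797278 ] [2.12353419e+00 2.31404235e+00 9.07617826e-04] [ 0.40489631  0.01499185 -0.39783922]
[[289.0, 284.0], [288.0, 300.0], [287.0, 325.0], [287.0, 302.0]]
tall_bar [([281.0, 330.0], 0.61)] []
tall_master [([269.0, 340.0], 0.63)] []
light_path [] [([286.7, 191.6], 0.69)]
gauge [([282.0, 377.0], 0.92)] [([287.1, 190.8], 0.93)]
```

View pics/f.png

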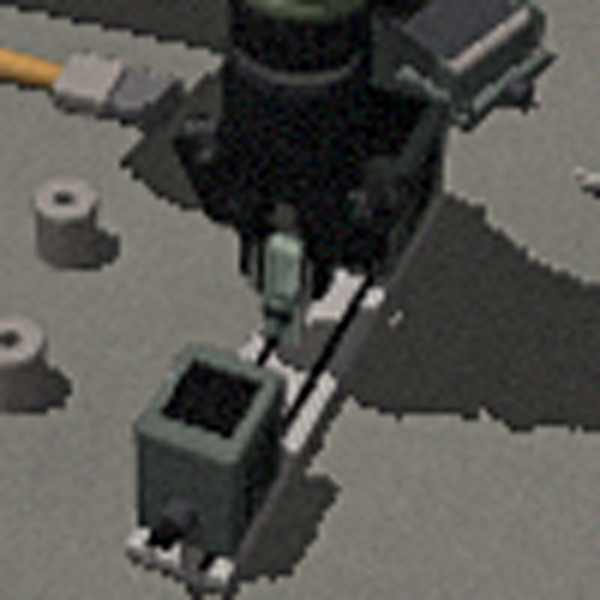

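Master hangs upright mid-gap at crop (282,210–330), and the near head is clear of it. I'll check the gauge pose in this same image along with the bar height.

```bash
python3 - <<'E'
from fit import *
X=np.array([(-29,-150,104),(29,-150,104),(29,-80,104),(-29,-80,104)])/1e3
u=np.array([(137,428),(240,460),(280,378),(190,345)])/6+[285,145]
Xt=np.array([(29,170,104),(29,80,104),(-29,80,104),(-29,170,104),(29,-80,104),(29,-150,104),(-29,-150,104),(-29,-80,104)])/1e3
ut=np.array([(80,403),(250,393),(268,500),(95,512),(568,368),(705,360),(708,470),(578,478)])-[0,300];ut=ut/6.667+[224,170]
g,r=fit([("scene",X,u)],[.58,.027,.088]);print(g,np.degrees(g[2]),r)
g,r=fit([("scene",X,u),("top",Xt,ut)],[.58,.027,.088]);print(g,np.degrees(g[2]))
S=sense();T=S["tcp_pos"];print(T)
c,s=np.cos(.086),np.sin(.086)
P=[[T[0]+c*x+s*.006,T[1]+s*x-c*.006,T[2]-.033+z] for z in(0,.016,.024,.07) for x in(-.012,.012)]
print(((proj("scene",P)-[313,165])*16).round(0).tolist())
im=capture("scene")[165:205,313:353]
cv2.imwrite("pics/z.png",cv2.resize(im,None,fx=15,fy=15,interpolation=cv2.INTER_CUBIC)[:600,:600,::-1])
print("at15x",((proj("scene",P)-[313,165])*15).round(0).tolist())
E
```

```text
[0.58415641 0.02511121 0.11295652] 6.471932110245881 [[-0.5, 0.6], [-0.1, 1.1], [1.8, -1.0], [-0.3, -0.9]]
[0.58149637 0.02660593 0.09956036] 5.704388237965921
[0.58007714 0.02727896 0.07945609]
[[253.0, 546.0], [357.0, 580.0], [255.0, 493.0], [360.0, 528.0], [256.0, 467.0], [362.0, 502.0], [263.0, 310.0], [371.0, 345.0]]
at15x [[237.0, 511.0], [335.0, 544.0], [239.0, 463.0], [337.0, 495.0], [240.0, 438.0], [339.0, 471.0], [246.0, 291.0], [348.0, 323.0]]
```

View pics/z.png

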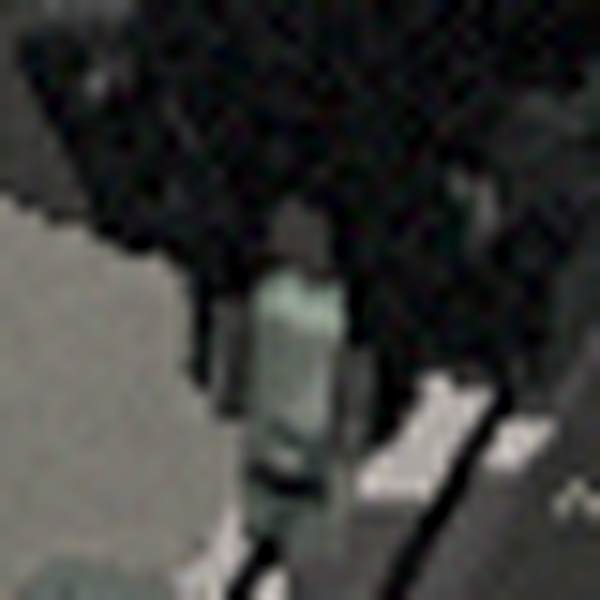

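```bash
python3 - <<'E'
from fit import *
X=np.array([(-29,-150,104),(29,-150,104),(29,-80,104),(-29,-80,104)])/1e3
u=np.array([(137,428),(240,460),(280,378),(190,345)])/6+[285,145]
g=[.57999,.02686,.08765];c,s=np.cos(g[2]),np.sin(g[2])
P=np.c_[g[0]+c*X[:,0]-s*X[:,1],g[1]+s*X[:,0]+c*X[:,1],X[:,2]]
d=u-proj("scene",P);print(d.round(1).tolist(),d.mean(0))
b=np.array([.58,.027,.065])
for e in np.eye(3)*.001: print((proj("scene",b+e)-proj("scene",b)).round(2))
# rail axis / yaw from stand & gauge in top raw: scene camera bias at other known points
print(sense()["tcp_pos"],sense()["dq"].round(4))
E
```

```text
[[2.4, 0.9], [2.3, 0.0], [-0.2, 1.9], [1.6, 2.1]] [1.54899041 1.23238378]
[[0.26 0.11]]
[[ 0.14 -0.18]]
[[ 0.01 -0.21]]
[0.57993312 0.02732018 0.07928059] [-0.0011  0.0038 -0.0021 -0.0009 -0.001  -0.0017]
```

```bash
python3 - <<'E'
from h import *
from scipy.ndimage import map_coordinates
g=[.57999,.02686,.08765];c,s=np.cos(g[2]),np.sin(g[2])
W=lambda x,y,z:[g[0]+c*x-s*y,g[1]+s*x+c*y,z]
for n,f in(("top","t0"),("scene","s0")):
    im=cv2.cvtColor(cv2.imread(f"pics/{f}.png"),cv2.COLOR_BGR2GRAY).astype(float)
    for z,ys,nm in((.018,np.linspace(-.06,.06,41),"rail"),(.104,np.linspace(-.145,-.085,25),"head-"),(.104,np.linspace(.085,.165,25),"head+")):
        xs=np.arange(-.05,.0501,.0005)
        prof=np.array([[*proj(n,W(x,y,z))[0]] for y in ys for x in xs]).reshape(len(ys),len(xs),2)
        v=map_coordinates(im,[(prof[...,1]+.5)*1.25-.5,(prof[...,0]+.5)*1.25-.5],order=1).mean(0)
        gr=np.gradient(v)
        pk=[(round(xs[i]*1e3,1),round(gr[i],1)) for i in range(1,len(xs)-1) if abs(gr[i])>2 and abs(gr[i])>=max(abs(gr[max(0,i-5):i+6]))]
        print(n,nm,[(float(a),float(b)) for a,b in pk])
E
```

```text
Traceback (most recent call last):
  File "h.py", line 11, in proj
    K,D,r,t=cam(n);return cv2.projectPoints(np.atleast_2d(np.array(P,float)),r,t,K,D)[0][:,0]
            ~~~^^^
  File "h.py", line 4, in cam
    c=calibration(n);K=np.array(c["intrinsics"],float);D=np.array(c["D"],float)
ValueError: time passes only in moves, steps and waits
```

```bash
python3 - <<'E'
from h import *
from scipy.ndimage import map_coordinates
g=[.57999,.02686,.08765];c,s=np.cos(g[2]),np.sin(g[2])
W=lambda x,y,z:[g[0]+c*x-s*y,g[1]+s*x+c*y,z]
for n,f in(("top","t0"),("scene","s0")):
    im=cv2.cvtColor(cv2.imread(f"pics/{f}.png"),cv2.COLOR_BGR2GRAY).astype(float)
    for z,ys,nm in((.018,np.linspace(-.06,-.01,41),"rail-"),(.018,np.linspace(.01,.06,41),"rail+"),(.104,np.linspace(-.145,-.085,25),"head-"),(.104,np.linspace(.085,.165,25),"head+")):
        xs=np.arange(-.05,.0501,.0005)
        prof=proj(n,[W(x,y,z) for y in ys for x in xs]).reshape(len(ys),len(xs),2)
        v=map_coordinates(im,[(prof[...,1]+.5)*1.25-.5,(prof[...,0]+.5)*1.25-.5],order=1).mean(0)
        gr=np.gradient(v)
        pk=[(round(xs[i]*1e3,1),round(gr[i],1)) for i in range(1,len(xs)-1) if abs(gr[i])>2 and abs(gr[i])>=max(abs(gr[max(0,i-5):i+6]))]
        print(n,nm,[(float(a),float(b)) for a,b in pk])
E
```

```text
top rail- [(-33.5, -2.4), (-27.5, 10.5), (-15.0, -18.4), (-11.0, 22.1), (16.5, -21.8), (23.0, 19.9), (30.5, -10.0), (39.0, 4.1)]
top rail+ [(-32.5, -4.7), (-26.5, 10.9), (-16.5, -21.0), (-10.0, 24.0), (16.0, -18.6), (21.5, 23.8), (31.0, -11.4), (37.0, 4.8)]
top head- [(-32.0, -9.4), (-26.0, 9.5), (-17.5, -6.9), (22.5, 7.6), (29.5, -5.2), (44.0, 6.9)]
top head+ [(-32.0, -9.9), (-26.0, 10.5), (-17.5, -7.1), (22.5, 7.2), (29.5, -7.2), (44.5, 10.1)]
scene rail- [(-5.5, 7.5), (3.0, -5.5), (10.0, 4.0), (16.0, -9.3), (21.5, 16.2), (32.5, -14.0), (42.0, 9.2)]
scene rail+ [(-26.0, 5.7), (-16.5, -17.7), (-10.5, 17.1), (15.5, -17.0), (21.5, 17.5), (32.5, -13.7), (41.5, 9.2)]
scene head- [(-25.5, -2.3), (-17.0, -6.8), (23.5, 7.4), (31.5, -6.6), (37.0, 3.3), (42.5, -7.7), (48.0, 13.7)]
scene head+ [(-17.0, -5.5), (23.5, 6.0), (31.5, -6.5), (43.0, 3.5)]
```

My hand-picked pixels lacked the half-pixel term, so the gauge axis lies about 2.5 mm further in +x; both images agree. One quick profile along y as well.

```bash
python3 - <<'E'
from h import *
from scipy.ndimage import map_coordinates
g=[.57999,.02686,.08765];c,s=np.cos(g[2]),np.sin(g[2])
W=lambda x,y,z:[g[0]+c*x-s*y,g[1]+s*x+c*y,z]
for n,f in(("top","t0"),("scene","s0")):
    im=cv2.cvtColor(cv2.imread(f"pics/{f}.png"),cv2.COLOR_BGR2GRAY).astype(float)
    for a,b in((-.165,-.065),(.065,.185)):
        xs=np.linspace(-.012,.018,21);ys=np.arange(a,b,.0005)
        prof=proj(n,[W(x,y,.104) for x in xs for y in ys]).reshape(len(xs),len(ys),2)
        v=map_coordinates(im,[(prof[...,1]+.5)*1.25-.5,(prof[...,0]+.5)*1.25-.5],order=1).mean(0)
        gr=np.gradient(v)
        print(n,[(float(round(ys[i]*1e3,1)),float(round(gr[i],1))) for i in range(1,len(ys)-1) if abs(gr[i])>2 and abs(gr[i])>=max(abs(gr[max(0,i-5):i+6]))])
E
```

```text
top [(-154.5, -3.2), (-149.5, -4.1), (-144.0, 6.9), (-132.0, -11.6), (-90.0, 11.8), (-78.0, -12.8), (-72.5, 10.4), (-67.0, -3.1)]
top [(74.5, -18.3), (79.0, -7.2), (85.0, 12.7), (101.5, -12.9), (155.5, 15.6), (171.5, -11.8), (176.0, 4.9)]
scene [(-150.5, 4.2), (-135.5, -8.6), (-93.5, 7.0), (-79.5, 2.1)]
scene [(74.0, 4.9), (97.0, -6.3), (153.0, 4.7), (177.5, -3.1)]
```

Both cameras put mid-gap about +2.2 mm in x and +3 mm in y from the current hold, with the bar about 1 mm high. Making that small correction.

Emit:
play_rows --commands '[{"tx": 0.006,"ty": 0.008,"tz": -0.003,"roll": 0},{"tx": 0.011,"ty": 0.016,"tz": -0.005,"roll": 0},{"tx": 0.011,"ty": 0.016,"tz": -0.005,"roll": 0},{"tx": 0.011,"ty": 0.016,"tz": -0.005,"roll": 0},{"tx": 0.011,"ty": 0.016,"tz": -0.005,"roll": 0},{"tx": 0.011,"ty": 0.016,"tz": -0.005,"roll": 0},{"tx": 0.011,"ty": 0.016,"tz": -0.005,"roll": 0},{"tx": 0.011,"ty": 0.016,"tz": -0.005,"roll": 0}]'

```text
clock: 14.58
tcp_pos: [0.5819, 0.0305, 0.0779]
ee_rot: [-2.123, -2.315, 0.0]
wrist_force: [0.5, 0.4, -0.0]
width: 0.271
grip_force: 39.4
```

Emit:
play_rows --commands '[{"tx": 0,"ty": 0,"tz": 0,"roll": 0},{"tx": 0,"ty": 0,"tz": 0,"roll": 0},{"tx": 0,"ty": 0,"tz": 0,"roll": 0},{"tx": 0,"ty": 0,"tz": 0,"roll": 0}]'

```text
clock: 14.92
tcp_pos: [0.5819, 0.0305, 0.0779]
ee_rot: [-2.123, -2.315, -0.0]
wrist_force: [0.1, -0.8, -0.7]
width: 0.272
grip_force: 39.4
```

```bash
python3 -c "
from cell import *
print(hand_in())"
```

```text
the job is handed in; nothing more can be done
None
```

I zeroed the micrometer by pressing the treadle to its stop and letting it come fully up. The tall master is now held upright and still at mid-gap, with its chrome bar about 65 mm above the bench, and the job is handed in. I didn't take another picture after the last 2–3 mm shift, so the final position is only good to about 2 mm.

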